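# Make up the egg tray and the toast tray

## Robot

A 6-joint arm with a two-finger parallel gripper is mounted at the origin on a cart in front of the work surface, level with it; the furniture and walls round the work are solid. World frame = base frame: x ahead of the robot, y to its left, z up, the work surface at z = 0. Lengths are in m, angles in rad, forces in N, time in s.
With the tool pointing down it reaches from about 0.35 to 0.725 m from the base axis. Payload 4.3 kg.
Tool frame: the origin (TCP) lies on the centre line of the jaws, within the pads' length; the fingertips stand 14 mm ahead of it and the grasp point (between the pads) lies 5 mm behind it (arm.tips_ahead is the distance from the TCP to the fingertips, in m); z points along the fingers, y is the line along which they close (so a half turn about z gives the same grasp; the last joint's range is limited). The gripper opens to 85 mm and grips with 20 to 120 N. Pads are 22 mm wide; open, the fingers measure 114 mm over their backs; the gripper's body (76 mm by 85 mm) begins 54 mm behind the grasp point. The pads swing forward as they close: fully open they stand 13 mm farther back than shut.
Start: joints at [-1.337, 0.377, 0.081, 1.274, 0, 1.46], TCP at [0.194, -0.541, 0.245] pointing down, gripper open.
Joint ranges: [-2.72, 2.72], [-0.84, 1.66], [-1.02, 1.22], [-1.77, 2.12], [-1.37, 1.28], [-3.14, 3.14]. Speed limits (rad/s): [2.57, 2.57, 3.14, 3.14, 3.14, 3.14].

## Interface

Orientations are given as a unit quaternion [w, x, y, z].
In Python, from station import arm gives the robot as it stands.
- The arm moves only by the shell command python3 -m handwheel 'ROWS' [FORCE]. ROWS is JSON, a list of rows, each an object with "delta_rot": the turn, a rotation vector about the tool's x, y, z in degrees, a list of three; "slide": the shift along the tool's x, y, z in cm, a list of three; "hand": the closure, from -1 (fully open) to 1 (shut). A call has 1 to 5 rows; each row is the pose to reach, as a shift and turn from the pose commanded when the call began, along the tool's axes at that moment; what a row does not reach only later rows make up. A row lasts 1/10 s, in which the tool goes at most 50 mm and 8.59 degrees, less where a joint would pass 70% of its speed; a pose out of reach is approached as far as the arm can. A call with a gripper value outside its range is refused whole. The fingers move at their own pace and stop on an object; FORCE is the grip in N (left out, the last holds). Time passes only in rows, so rows that repeat a pose let the fingers close. It gives the time, the measured TCP pose, the force, the opening and the grip force at its end, in the units of the state.
- arm.get_obs(): the state, without advancing time (a new reading comes with each control period).
- arm.grab_frame(name): name is "side" or "top" or "wrist"; returns a dict with "image" (400x640x3 uint8, blue, green, red), "depth" (400x640 float32, m along the optical axis (not along the pixel's ray), 0 where there is no reading), "K" (3x3 intrinsics, pixels), "k1" (the pictures are not rectified: a ray, as slopes to the right and down, at radius r is drawn at 1 + k1 r^2 times it, then the intrinsics apply), "T" (4x4, takes a point from camera to world coordinates). Camera axes: x right, y up, looking along -z (the intrinsics and any distortion apply to the point x, -y, -z); pixel columns grow to the right and rows downward; lengths in m; the calibration is good to about 2 mm. A picture is of the moment at which its call begins.
- arm.close_job(): hands the job in; it is judged then, once.
Trained networks look in the newest picture that a camera, given by its name, has taken for a name from the list of things; names that differ only in an ending like _2 or _b are one class to them, and where a whole thing is asked for, a point or a joint stands for the part that bears it (a point fixed in the world has none). Each returns a list of dicts, best first, with "confidence" (0 to 1); they miss things now and then, are a little off and sometimes report something else, mostly with a low value. They report only what shows in the picture. A call takes as long as a camera call. They do not tell look-alikes from the thing itself.
- arm.spot_in(label, camera): "centre" ([x, y, z] in m, in the coordinates of the camera as it stood for that picture, good to about 4 mm: the middle of the surface that is visible of it).
- arm.outline_of(label, camera): "pixels" (400x640 bool, what is visible of it).
- arm.landmark_of(label, camera): "centre" ([x, y, z] in m, in the coordinates of the camera as it stood for that picture, good to about 4 mm: a listed point, or the origin of a listed thing).
The state is a dict: "t": time; "qpos": joint angles; "qd": joint speeds; "joint_torque": joint torques, N m; "eef_pos": TCP position; "orientation": TCP orientation; "wrist_force": force on the tool from outside, world axes, zero at the start; "ft_torque": the same for the moment, N m; "width": finger opening in m; "finger_force": force on a finger pad.
Only numpy, scipy, OpenCV 4.12 (cv2) and the standard library are available. Lean on these libraries where they do the work, as an engineer would, in place of code of your own. Each camera call takes 0.05 s, during which the arm holds its last target. There are 200 camera calls.

## Task

Make up two breakfast trays. Blue tray, for an egg: the terracotta egg cup and the salt shaker upright in the two square compartments, one in each, either way round, and the teaspoon lying along the trough; wooden tray, for toast: the red-lidded and the yellow-lidded jar upright in its two square compartments, one in each, either way round. Leave the green-lidded jar where it stands, and let go of everything, at rest on the tray floors.

Things in the scene. Friction and masses are not known exactly. Their poses are not given: they have to be found in the camera images.
- tray_blue: blue kit tray, fixed, level, 124 (x) x 140 (y) mm; origin: centre of underside. Floor 4 mm thick, walls to 14 mm height. Spoon trough in the -x half (robot's side, within 0.2 rad): centre line x = -31, along y, 54 mm wide inside, ends open. Two square compartments 58 x 58 mm inside, dark pad in each, centres x = +29, y = +37 and -37; 16 mm bar between. The trays differ only in colour
- tray_wood: light wooden kit tray, fixed, level, 124 (x) x 140 (y) mm; origin: centre of underside. Floor 4 mm thick, walls to 14 mm height. Spoon trough in the -x half (robot's side, within 0.2 rad): centre line x = -31, along y, 54 mm wide inside, ends open. Two square compartments 58 x 58 mm inside, dark pad in each, centres x = +29, y = +37 and -37; 16 mm bar between. The trays differ only in colour
- egg_cup: terracotta-coloured egg cup, empty, standing upright; 58 mm high, foot 37 mm wide, narrow stem, hollow bowl whose outside is a plain cylinder 45 mm wide from 42 mm height up to the rim at 58 mm (4 mm wall), to be gripped there across the whole width; origin at the centre of its underside, z up its axis; about 80 g
- salt_shaker: white ceramic salt shaker with a domed steel cap (the top 15 mm), standing upright; 61 mm high, 37 mm wide at the foot tapering to 33 mm at 46 mm height; origin at the centre of its underside, z up its axis; about 80 g
- jar_red: miniature dark red jam jar standing upright, round red lid, white paper band; 37 mm wide (lid 38 mm), 44 mm high, the lid being the top 13 mm; origin at the centre of its underside, z up its axis; weighs about 70 g
- jar_yellow: miniature amber honey jar standing upright, round yellow lid, white paper band; 37 mm wide (lid 38 mm), 44 mm high, the lid being the top 13 mm; origin at the centre of its underside, z up its axis; weighs about 70 g
- jar_green: miniature olive green jelly jar standing upright, round green lid, white paper band; 37 mm wide (lid 38 mm), 44 mm high, the lid being the top 13 mm; origin at the centre of its underside, z up its axis; weighs about 70 g; not wanted, must stay where it stands
- teaspoon: stainless teaspoon lying flat on the counter, 124 mm long, 25 mm wide at the bowl, 8 mm high; origin at the middle of its length on its underside, x along it towards the bowl end, z up; the handle, 12 mm wide or less and up to 8 mm high, runs from x = -62 to +17 mm and can be gripped near x = +5 mm; 17 g; it starts roughly crosswise to the robot
Things that resemble listed ones, but are neither listed nor needed, are in the scene too. There is more than one size of the egg_cup; the one meant has the size given above.

How it is judged:
At the end, for the whole second after the job is handed in: Cup and salt (blue tray), red and yellow jar (wooden tray) stand on square compartment floors, within 13 mm of centre, tilt < 0.12 rad; spoon flat in the blue trough, within 23 mm across, 20 mm along, 0.35 rad; all released, at rest; green jar upright, moved < 20 mm (x of egg_cup in the frame of tray_blue between 0.016 and 0.042 m and (y of egg_cup in the frame of tray_blue between 0.024 and 0.05 m or y of egg_cup in the frame of tray_blue between -0.05 and -0.024 m) and z of each of egg_cup, salt_shaker in the frame of tray_blue below 0.0075 m and angle between each of egg_cup, salt_shaker, jar_red, jar_yellow, jar_green's own z axis and vertical below 0.12 rad and linear speed of each of egg_cup, salt_shaker, teaspoon, jar_red, jar_yellow below 0.02 m/s and angular speed of each of egg_cup, salt_shaker, teaspoon, jar_red, jar_yellow below 0.3 rad/s and contact force between the fingers and egg_cup below 0.05 N and x of salt_shaker in the frame of tray_blue between 0.016 and 0.042 m and (y of salt_shaker in the frame of tray_blue between 0.024 and 0.05 m or y of salt_shaker in the frame of tray_blue between -0.05 and -0.024 m) and contact force between the fingers and salt_shaker below 0.05 N and x of teaspoon in the frame of tray_blue between -0.054 and -0.008 m and y of teaspoon in the frame of tray_blue between -0.02 and 0.02 m and z of teaspoon in the frame of tray_blue below 0.0085 m and angle between the x axis of teaspoon and the y axis of tray_blue, either way round below 0.35 rad and angle between teaspoon's own z axis and vertical below 0.15 rad and contact force between the fingers and teaspoon below 0.05 N and x of jar_red in the frame of tray_wood between 0.016 and 0.042 m and (y of jar_red in the frame of tray_wood between 0.024 and 0.05 m or y of jar_red in the frame of tray_wood between -0.05 and -0.024 m) and z of each of jar_red, jar_yellow in the frame of tray_wood below 0.0075 m and contact force between the fingers and jar_red below 0.05 N and x of jar_yellow in the frame of tray_wood between 0.016 and 0.042 m and (y of jar_yellow in the frame of tray_wood between 0.024 and 0.05 m or y of jar_yellow in the frame of tray_wood between -0.05 and -0.024 m) and contact force between the fingers and jar_yellow below 0.05 N and distance of jar_green from where it was at the start of the episode below 0.02 m); the robot touches nothing.
It fails at once if the green-lidded jar is moved more than 20 mm or tipped (distance of jar_green from where it was at the start of the episode above 0.02 m or angle between jar_green's own z axis and vertical above 0.5 rad).
It also fails if it takes over 112 s, if anything falls off the work surface, if the arm or the gripper's body presses on something with over 40 N, if the wrist force passes 120 N, or if a joint passes its speed limit or range.

## Working session

There is one attempt and no reset: what is moved stays moved. The work goes in short steps, Python scripts to look and compute and a shell command to move; the robot and the scene stay as the last step left them, time stands still between calls to the robot, and variables do not carry over. Pictures are saved under pics/ and viewed, at most 14 in all, crops included, and the job is handed in when it is done.

```bash
ls; mkdir -p pics; cat > h.py <<'E'
import numpy as np, cv2
from station import arm
from scipy.spatial.transform import Rotation as R
def w(f,p): return (f["T"]@np.r_[p,1])[:3]
def pt(f,u,v,z=None):
    K=f["K"]; a=cv2.undistortPoints(np.array([[[u,v]]],float),K,np.array([f["k1"],0,0,0.]))[0,0] 
    ray=np.array([a[0],-a[1],-1.])
    if z is None: return w(f,ray*f["depth"][int(v),int(u)])
    T=f["T"]; d=T[:3,:3]@ray; return T[:3,3]+d*(z-T[2,3])/d[2]
def cloud(f):
    K=f["K"]; v,u=np.mgrid[0:400,0:640]; a=cv2.undistortPoints(np.stack([u,v],-1).reshape(-1,1,2).astype(float),K,np.array([f["k1"],0,0,0.]))[:,0]
    d=f["depth"].reshape(-1,1); c=np.c_[a[:,:1],-a[:,1:],-np.ones(len(a))]*d
    P=c@f["T"][:3,:3].T+f["T"][:3,3]; P[d[:,0]==0]=np.nan
    return P.reshape(400,640,3)
E
python3 - <<'E'
from h import *
np.set_printoptions(precision=3,suppress=True)
print(arm.get_obs()); 
for c in ["top","side"]:
    f=arm.grab_frame(c); cv2.imwrite(f"pics/{c}0.png",f["image"]); print(c,f["T"][:3,3],f["K"][0],f["k1"])
    for l in ["tray_blue","tray_wood","egg_cup","salt_shaker","jar_red","jar_yellow","jar_green","teaspoon"]:
        for r in arm.landmark_of(l,c)[:4]: print(l,round(r["confidence"],2),w(f,r["centre"]))
E
```

```text
pics
{'t': 0.0, 'qpos': array([-1.337,  0.378,  0.08 ,  1.274,  0.   ,  1.46 ]), 'qd': array([ 0.001,  0.   ,  0.   ,  0.001, -0.001,  0.001]), 'joint_torque': array([ -0.001, -46.36 ,  26.988,   0.021,  -0.   ,   0.   ]), 'eef_pos': array([ 0.194, -0.541,  0.244]), 'orientation': array([-0.001,  0.985,  0.171, -0.   ]), 'wrist_force': array([-0.393, -1.213,  0.571]), 'ft_torque': array([-0.023,  0.065, -0.029]), 'finger_force': 0.0, 'width': 0.08509316495739963}
top [0.314 0.029 1.21 ] [391.523   0.    312.917] -0.08732813862218947
tray_blue 0.77 [ 0.578  0.031 -0.001]
tray_wood 0.67 [ 0.57  -0.279 -0.004]
egg_cup 0.74 [0.453 0.287 0.002]
egg_cup 0.55 [0.45  0.028 0.004]
egg_cup 0.46 [0.458 0.092 0.   ]
salt_shaker 0.66 [0.443 0.196 0.001]
jar_red 0.6 [ 0.445 -0.131 -0.001]
jar_yellow 0.73 [0.443 0.359 0.003]
jar_green 0.47 [ 0.573 -0.125  0.   ]
teaspoon 0.48 [ 0.44  -0.261 -0.001]
side [-0.313  0.684  0.718] [517.701   0.    326.111] -0.026457330194887003
tray_wood 0.66 [ 0.575 -0.278 -0.   ]
tray_wood 0.29 [ 0.575 -0.126 -0.001]
egg_cup 0.77 [ 0.457  0.094 -0.   ]
egg_cup 0.72 [ 0.452  0.029 -0.001]
egg_cup 0.58 [0.46  0.292 0.003]
salt_shaker 0.85 [ 0.446  0.19  -0.001]
jar_red 0.77 [ 0.452 -0.127  0.   ]
jar_yellow 0.86 [ 0.448  0.356 -0.005]
jar_green 0.8 [ 0.572 -0.126  0.   ]
```

View pics/top0.png

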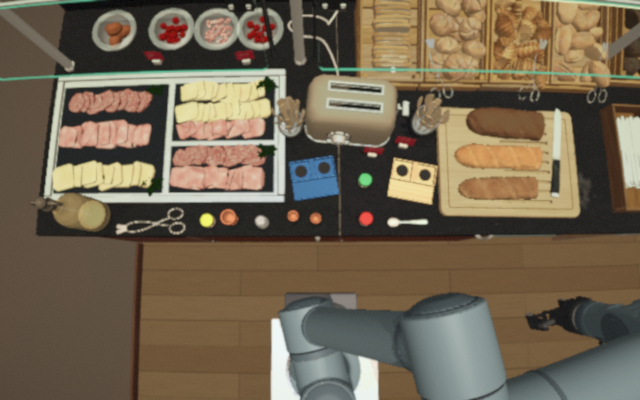

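View pics/side0.png

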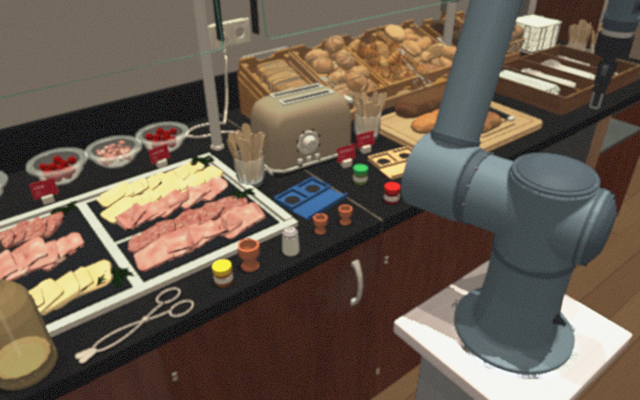

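```bash
python3 - <<'E'
from h import *
np.set_printoptions(precision=4,suppress=True)
f=arm.grab_frame("top"); P=cloud(f)
Z=P[...,2]
# tops: clusters above 25mm
m=(Z>0.03)&(P[...,0]>.35)&(P[...,0]<.72)
n,L,s,c=cv2.connectedComponentsWithStats(m.astype(np.uint8))
for i in range(1,n):
    if s[i,4]>25:
        q=P[L==i]; h=np.percentile(q[:,2],90); t=q[q[:,2]>h-.006]
        (mx,my),(wx,wy),a=cv2.minAreaRect(t[:,:2].astype(np.float32)); print(s[i],"top",h,t[:,:2].mean(0),"rect",mx,my,wx,wy)
for n_ in ["tray_blue","tray_wood","teaspoon","egg_cup"]:
    for r in arm.outline_of(n_,"top")[:3]:
        q=P[r["pixels"]]; q=q[~np.isnan(q[:,0])]
        if n_.startswith("tray"): q=q[(q[:,2]>.002)&(q[:,2]<.02)]
        (mx,my),(wx,wy),a=cv2.minAreaRect(q[:,:2].astype(np.float32)); print(n_,r["confidence"],len(q),(mx,my),(wx,wy),a,np.percentile(q[:,2],[5,50,95]))
E
```

```text
[ 306  112   90   41 2669] top 0.18893040464696625 [ 0.7107 -0.0946] rect 0.7074927687644958 -0.08046561479568481 0.21882735192775726 0.025264129042625427
[274 120  28  17 166] top 0.14606115131908604 [0.7032 0.098 ] rect 0.7043009996414185 0.10313914716243744 0.020992878824472427 0.07622523605823517
[417 121  19  14 130] top 0.12425268187814352 [ 0.7129 -0.2981] rect 0.711647629737854 -0.30027711391448975 0.036554038524627686 0.0055314633063972
[   0  123   34  127 3295] top 0.14411583099864433 [0.6359 0.9608] rect 0.5880848169326782 0.9598637223243713 0.011400430463254452 0.2633947432041168
[472 128  73  13 687] top 0.082248293267102 [ 0.7134 -0.6011] rect 0.7085091471672058 -0.5871528387069702 0.2006010264158249 0.022928129881620407
[  60  133   90   15 1053] top 0.05374107539848847 [0.7028 0.6779] rect 0.7003346681594849 0.6895219087600708 0.2807254493236542 0.039226699620485306
[178 132  52   8 249] top 0.04936304536789815 [0.7138 0.3649] rect 0.7113925814628601 0.36098596453666687 0.13218779861927032 0.016830584034323692
[231 132  12   5  29] top 0.042176457512106594 [0.7172 0.
[... 2661 characters left out ...]
33506011963, 0.032724183052778244) (0.12486456334590912, 0.13972124457359314) 8.735618591308594 [0.0023 0.005  0.0141]
tray_wood 0.66 1327 (0.5695890188217163, -0.2801007032394409) (0.14232587814331055, 0.12653827667236328) 78.98746490478516 [0.0024 0.0051 0.0146]
teaspoon 0.72 127 (0.43704357743263245, -0.2609688937664032) (0.12400301545858383, 0.022107185795903206) 88.67083740234375 [-0.0022  0.0013  0.006 ]
egg_cup 0.55 191 (0.45123040676116943, 0.28500646352767944) (0.04207044094800949, 0.0423344261944294) 88.87129974365234 [0.0073 0.0354 0.0587]
egg_cup 0.42 83 (0.4581359028816223, 0.09709421545267105) (0.03220939636230469, 0.028479451313614845) 46.535606384277344 [0.0159 0.024  0.0412]
```

```bash
python3 - <<'E'
from h import *
np.set_printoptions(precision=3,suppress=True)
f=arm.grab_frame("top"); P=cloud(f); I=f["image"].astype(int)
for u,v in [(299,20),(299,40),(299,60),(60,50),(45,30),(620,40)]: print("post",u,v,P[v,u],I[v,u])
for u in [30,150,200,350,500,600]:
    col=I[60:90,u]; g=col[:,1]-col[:,2]; v=60+int(g.argmax()); print("edge",u,v,g.max(),P[v,u], P[v-1,u],P[v+1,u])
s=arm.grab_frame("side"); Q=cloud(s); J=s["image"].astype(int)
for u in [20,60,100,150,190]:
    g=J[:150,u,1]-J[:150,u,2]; v=int(g.argmax()); print("side",u,v,g.max(),Q[v,u])
m=(Q[...,2]>.1)&(Q[...,0]>.35)&(Q[...,0]<1)&(np.abs(Q[...,1])<.7)
print([ (u,v,Q[v,u]) for u,v in [(207,30),(210,80),(212,130),(450,10)]])
cv2.imwrite("pics/side_up.png",cv2.resize(s["image"][:260,60:460],None,fx=2,fy=2,interpolation=cv2.INTER_CUBIC))
# triangulate edge line x,z using top plane: at several z
for z in [.2,.3,.4,.5,.6]: print(z,pt(f,200,72,z),pt(f,500,73,z))
E
```

```text
post 299 20 [0.975 0.069 0.24 ] [100 114 122]
post 299 40 [0.973 0.073 0.143] [101 115 122]
post 299 60 [0.976 0.078 0.02 ] [105 120 128]
post 60 50 [ 1.057  0.933 -0.005] [30 36 38]
post 45 30 [1.102 0.958 0.056] [61 77 89]
post 620 40 [ 0.989 -0.933  0.168] [ 92 104 111]
edge 30 77 65 [0.763 0.73  0.364] [0.914 0.962 0.085] [0.759 0.728 0.366]
edge 150 71 77 [0.764 0.419 0.363] [ 0.962  0.587 -0.001] [0.762 0.419 0.362]
edge 200 70 77 [0.763 0.297 0.364] [0.959 0.412 0.001] [0.761 0.297 0.362]
edge 350 69 87 [ 0.762 -0.056  0.362] [ 0.763 -0.056  0.364] [ 0.949 -0.092  0.001]
edge 500 71 66 [ 0.761 -0.415  0.364] [ 0.765 -0.417  0.361] [ 0.908 -0.563  0.08 ]
edge 600 75 46 [ 0.762 -0.677  0.362] [ 0.882 -0.862  0.14 ] [ 0.758 -0.675  0.364]
side 20 130 11 [1.222 0.548 0.114]
side 60 84 8 [0.76  0.496 0.366]
side 100 122 11 [1.225 0.336 0.076]
side 150 106 6 [1.221 0.179 0.087]
side 190 55 14 [1.245 0.012 0.209]
[(207, 30, array([0.981, 0.068, 0.351])), (210, 80, array([0.982, 0.077, 0.215])), (212, 130, array([0.983, 0.091, 0.065])), (450, 10, array([ 0.979, -0.928,  0.26 ]))]
0.2 [0.844 0.349 0.2  ] [ 0.841 -0.5    0.2  ]
0.3 [0.791 0.317 0.3  ] [ 0.789 -0.447  0.3  ]
0.4 [0.739 0.285 0.4  ] [ 0.737 -0.395  0.4  ]
0.5 [0.686 0.254 0.5  ] [ 0.685 -0.343  0.5  ]
0.6 [0.634 0.222 0.6  ] [ 0.632 -0.29   0.6  ]
```

View pics/side_up.png

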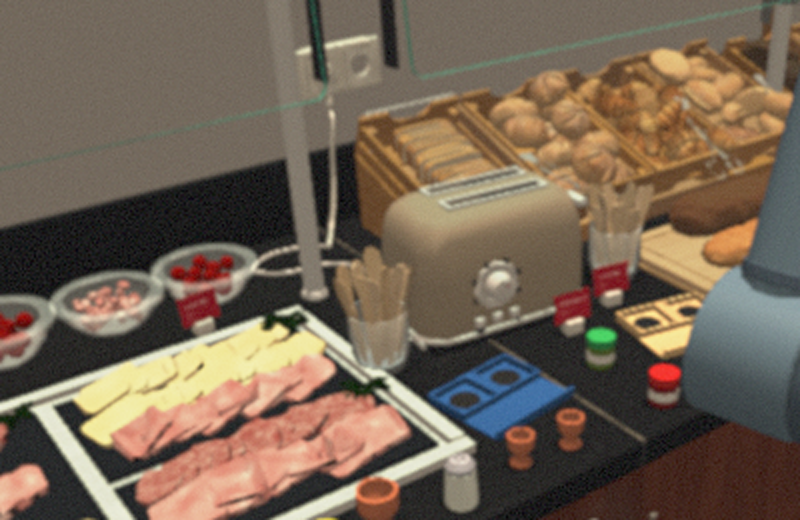

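```bash
cat > go.py <<'E'
import sys
from h import *
o=arm.get_obs(); q=o["orientation"]; r=R.from_quat([q[1],q[2],q[3],q[0]]); M=r.as_matrix()
print("t",round(o["t"],2),"pos",o["eef_pos"].round(4),"yaw",round(np.degrees(np.arctan2(M[1,0],M[0,0])),2),"w",round(o["width"],4),"F",round(float(o["finger_force"]),1),"j6",o["qpos"][5].round(2),"j5",o["qpos"][4].round(2))
p=o["eef_pos"]
a=list(map(float,sys.argv[1:]))
for i in range(0,len(a),4):     # successive targets x y z yaw, each from the one before
    x,y,z,yaw=a[i:i+4]; s=M.T@(np.array([x,y,z])-p)*100
    G=R.from_euler("z",yaw,degrees=True).as_matrix()@np.diag([1.,-1,-1])
    print("->",a[i:i+4],"slide",s.round(2).tolist(),"rot",np.degrees(R.from_matrix(M.T@G).as_rotvec()).round(1).tolist())
    p=np.array([x,y,z]); M=G
E
python3 - <<'E'
from h import *
np.set_printoptions(precision=3,suppress=True)
f=arm.grab_frame("top"); P=cloud(f); Z=P[...,2]
s=arm.grab_frame("side"); Q=cloud(s); A=np.r_[P.reshape(-1,3),Q.reshape(-1,3)]
def box(n,x0,x1,y0,y1,z0,z1):
    m=(A[:,0]>x0)&(A[:,0]<x1)&(A[:,1]>y0)&(A[:,1]<y1)&(A[:,2]>z0)&(A[:,2]<z1); q=A[m]; print(n,len(q),np.percentile(q,[1,50,99],axis=0).tolist() if len(q) else "")
box("toaster",.6,.9,-.06,.06,.08,.17); box("toaster low",.6,.9,-.06,.06,.02,.08); box("toaster wood side",.6,.8,-.25,-.06,.08,.17)
box("glass",.6,.8,.06,.14,.05,.2); box("signs",.6,.75,-.3,-.1,.02,.08)
box("behind wood",.6,.8,-.4,-.2,.02,.3)
for y in (.19,.29,.355):
    box(f"platter {y}",.475,.53,y-.03,y+.03,.006,.06)
box("tongs",.40,.50,.39,.6,.006,.05)
E
python3 go.py .437 -.256 .15 90
```

```text
toaster 2720 [[0.6621588416173954, -0.057985429163734614, 0.08133940073267702], [0.6999949192226582, 0.009302994031383688, 0.13184055104839792], [0.8216880375360538, 0.055928706479672005, 0.16932135367842807]]
toaster low 1043 [[0.6829257785911789, -0.05729491215336752, 0.020620115037242696], [0.6975222251433919, 0.01811490404465632, 0.05128460745402519], [0.7597832705649005, 0.05740494798004168, 0.07916067598193709]]
toaster wood side 2130 [[0.6769774311467105, -0.23715933245795462, 0.08203745816817917], [0.6863740908698475, -0.12916662029352166, 0.13810175679150005], [0.79648003653036, -0.06189885165360773, 0.16931918581067185]]
glass 1834 [[0.6958245662565719, 0.06259438813655334, 0.05125172325173145], [0.7284872986612336, 0.1065823653277363, 0.10940430335746404], [0.7929472389192815, 0.13934943414102333, 0.16035356098460618]]
signs 1487 [[0.6549511566177908, -0.2973651449959347, 0.020448779878754063], [0.6835684414373329, -0.17362235626415873, 0.047951484862414406], [0.7467714356329315, -0.1013082131157385, 0.07918956530560123]]
behind wood 3258 [[0.6072831402250082, -0.398153681
[... 454 characters left out ...]
.5148288883574758, 0.29741843954152714, 0.014635962430209037], [0.5294311947861913, 0.3196093329920693, 0.04565703054083357]]
platter 0.355 374 [[0.5057976832857105, 0.32542775864419227, 0.006678313382674328], [0.5135735959046749, 0.35534872388400784, 0.014601090690278762], [0.5298376548737218, 0.384341455777104, 0.018323901356150658]]
tongs 326 [[0.40960294276670844, 0.4393770588229605, 0.006058639618882922], [0.4440083130233343, 0.5081163281672023, 0.008278706568887684], [0.48880569797045254, 0.5982416174548566, 0.012209612322442276]]
t 1.35 pos [ 0.1938 -0.5414  0.2453] yaw 19.7 w 0.0852 F 0.0 j6 1.46 j5 -0.0
-> [0.437, -0.256, 0.15, 90.0] slide [32.51, -18.68, 9.53] rot [0.0, 0.0, -70.3]
```

```bash
python3 -m handwheel '[{"slide":[16,-9.5,4.5],"delta_rot":[0,0,-36],"hand":-0.3},{"slide":[16,-9.5,4.5],"delta_rot":[0,0,-36],"hand":-0.3},{"slide":[16,-9.5,4.5],"delta_rot":[0,0,-36],"hand":-0.3},{"slide":[16,-9.5,4.5],"delta_rot":[0,0,-36],"hand":-0.3},{"slide":[16,-9.5,4.5],"delta_rot":[0,0,-36],"hand":-0.3}]' 30; python3 go.py .437 -.256 .12 89
```

```text
t: 1.85
eef_pos: [0.3141, -0.3932, 0.199]
orientation: [-0.002, 0.882, 0.471, 0.001]
wrist_force: [-1.2, 0.1, -0.3]
width: 0.0557
finger_force: 0.0
t 1.85 pos [ 0.3141 -0.3932  0.199 ] yaw 56.2 w 0.0557 F 0.0 j6 1.14 j5 0.0
-> [0.437, -0.256, 0.12, 89.0] slide [18.21, 2.61, 7.94] rot [-0.1, -0.2, -32.8]
```

```bash
python3 -m handwheel '[{"slide":[18.2,2.6,7.9],"delta_rot":[0,0,-32.8],"hand":-0.2},{"slide":[18.2,2.6,7.9],"delta_rot":[0,0,-32.8],"hand":-0.2},{"slide":[18.2,2.6,7.9],"delta_rot":[0,0,-32.8],"hand":-0.2},{"slide":[18.2,2.6,7.9],"delta_rot":[0,0,-32.8],"hand":-0.2},{"slide":[18.2,2.6,7.9],"delta_rot":[0,0,-32.8],"hand":-0.2}]' | tail -1; python3 -m handwheel '[{"slide":[0,0,0],"hand":-0.2}]' | head -1;  python3 - <<'E'
from h import *
np.set_printoptions(precision=4,suppress=True)
f=arm.grab_frame("wrist"); cv2.imwrite("pics/w1.png",f["image"]); P=cloud(f)
for r in arm.outline_of("teaspoon","wrist")[:2]:
    v,u=np.nonzero(r["pixels"]); q=np.array([pt(f,a,b,.004) for a,b in zip(u[::5],v[::5])])
    print("spoon",r["confidence"],len(q),cv2.minAreaRect(q[:,:2].astype(np.float32)))
for l in ["teaspoon","tray_wood","jar_red"]:
    for r in arm.landmark_of(l,"wrist")[:2]: print(l,r["confidence"],w(f,r["centre"]))
E
python3 go.py .437 -.256 .12 89
```

```text
finger_force: 0.0
spoon 0.82 445 ((0.4420989155769348, -0.2600865066051483), (0.12091122567653656, 0.024495407938957214), 89.90155792236328)
teaspoon 0.57 [ 0.4487 -0.257   0.0023]
tray_wood 0.82 [ 0.5784 -0.2808  0.0048]
jar_red 0.94 [ 0.4479 -0.1271  0.0065]
jar_red 0.69 [ 0.5785 -0.2828  0.0036]
t 2.6 pos [ 0.4364 -0.2641  0.1222] yaw 88.34 w 0.0511 F 0.0 j6 0.93 j5 -0.0
-> [0.437, -0.256, 0.12, 89.0] slide [0.81, 0.04, 0.21] rot [0.1, 0.1, -0.7]invalid input
```

View pics/w1.png

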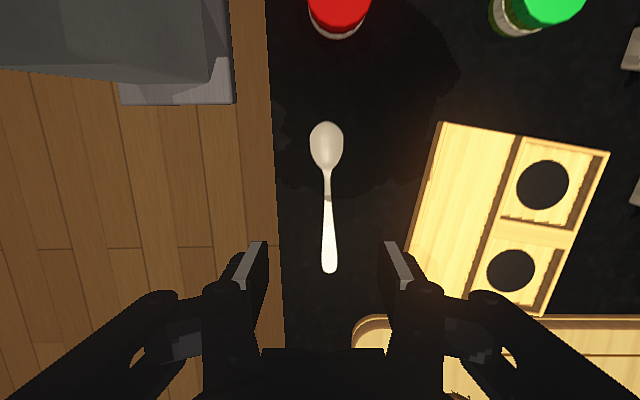

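```bash
python3 - <<'E'
from h import *
np.set_printoptions(precision=4,suppress=True)
f=arm.grab_frame("wrist"); P=cloud(f); I=f["image"]
for r in [(542,185),(510,270)]: print("pad",pt(f,*r,.004),P[r[1],r[0]])
g=cv2.cvtColor(I,cv2.COLOR_BGR2GRAY); 
n,L,s,c=cv2.connectedComponentsWithStats((g<40).astype(np.uint8))
for i in range(1,n):
    if 300<s[i,4]<4000: print(s[i],c[i],pt(f,*c[i],.004))
for uv in [(327,122),(330,272),(329,215)]: print("spoon",pt(f,*uv,.004))
E
```

```text
pad [ 0.6091 -0.2602  0.004 ] [ 0.6083 -0.2599  0.0051]
pad [ 0.5937 -0.3336  0.004 ] [ 0.5932 -0.3331  0.0049]
spoon [ 0.4424 -0.2072  0.004 ]
spoon [ 0.4419 -0.331   0.004 ]
spoon [ 0.4422 -0.2801  0.004 ]
```

```bash
python3 - <<'E'
from h import *
np.set_printoptions(precision=4,suppress=True)
f=arm.grab_frame("wrist"); P=cloud(f); I=f["image"]
g=cv2.cvtColor(I,cv2.COLOR_BGR2GRAY)
for r in arm.outline_of("tray_wood","wrist")[:1]:
    m=r["pixels"].astype(np.uint8); h=cv2.convexHull(np.argwhere(m)[:,::-1].astype(np.int32)); k=np.zeros_like(m); cv2.fillConvexPoly(k,h,1)
    n,L,s,c=cv2.connectedComponentsWithStats(((g<60)&(k>0)).astype(np.uint8))
    for i in range(1,n):
        if s[i,4]>300: print(s[i],c[i],pt(f,*c[i],.004))
for r in arm.outline_of("teaspoon","wrist")[:1]:
    v,u=np.nonzero(r["pixels"]); q=np.array([pt(f,a,b,.004) for a,b in zip(u[::3],v[::3])]); print("spoon",cv2.minAreaRect(q[:,:2].astype(np.float32)))
E
python3 go.py .440 -.255 .05 89.5 .44 -.255 .0155 89.5
```

```text
[ 517  147   52   50 1986] [542.4063 171.7679] [ 0.6077 -0.2497  0.004 ]
[ 488  237   48   43 1586] [511.319  258.0435] [ 0.5934 -0.3226  0.004 ]
t 2.8 pos [ 0.4362 -0.2636  0.1219] yaw 88.37 w 0.0512 F 0.0 j6 0.93 j5 -0.0
-> [0.44, -0.255, 0.05, 89.5] slide [0.87, 0.35, 7.19] rot [0.1, 0.0, -1.1]
-> [0.44, -0.255, 0.0155, 89.5] slide [0.0, 0.0, 3.45] rot [0.0, 0.0, 0.0]
```

```bash
python3 -m handwheel '[{"slide":[0.87,0.35,5],"delta_rot":[0,0,-1.1],"hand":0.2},{"slide":[0.87,0.35,7.2],"delta_rot":[0,0,-1.1],"hand":0.2},{"slide":[0.87,0.35,9],"delta_rot":[0,0,-1.1],"hand":0.2},{"slide":[0.87,0.35,10.2],"delta_rot":[0,0,-1.1],"hand":0.2},{"slide":[0.87,0.35,10.2],"delta_rot":[0,0,-1.1],"hand":0.2}]' ; python3 go.py .44 -.255 .0165 89.5
```

```text
t: 3.3
eef_pos: [0.439, -0.2534, 0.0181]
orientation: [-0.001, 0.71, 0.704, -0.0]
wrist_force: [0.1, -0.4, -1.1]
width: 0.034
finger_force: 0.0
t 3.3 pos [ 0.439  -0.2534  0.0181] yaw 89.55 w 0.034 F 0.0 j6 0.93 j5 -0.0
-> [0.44, -0.255, 0.0165, 89.5] slide [-0.16, 0.1, 0.16] rot [-0.1, -0.1, 0.0]
```

Close, then lift.

```bash
python3 -m handwheel '[{"slide":[-0.1,0.1,0.2],"delta_rot":[0,0,0],"hand":0.3},{"slide":[-0.1,0.1,0.2],"delta_rot":[0,0,0],"hand":0.9},{"slide":[-0.1,0.1,0.2],"delta_rot":[0,0,0],"hand":1},{"slide":[-0.1,0.1,0.2],"delta_rot":[0,0,0],"hand":1},{"slide":[-0.1,0.1,0.2],"delta_rot":[0,0,0],"hand":1}]' 30;python3 -m handwheel '[{"slide":[0,0,0],"delta_rot":[0,0,0],"hand":1},{"slide":[0,0,-1],"delta_rot":[0,0,0],"hand":1},{"slide":[0,0,-4],"delta_rot":[0,0,0],"hand":1},{"slide":[0,0,-8],"delta_rot":[0,0,0],"hand":1},{"slide":[0,0,-8],"delta_rot":[0,0,0],"hand":1}]'; python3 go.py .50 -.11 .10 95 .548 .027 .09 98.7
```

```text
t: 3.8
eef_pos: [0.442, -0.2554, 0.0182]
orientation: [0.001, 0.71, 0.705, -0.0]
wrist_force: [-0.1, -0.3, 3.5]
width: 0.0035
finger_force: 29.4
t: 4.3
eef_pos: [0.4441, -0.2567, 0.1025]
orientation: [0.004, 0.71, 0.705, 0.001]
wrist_force: [0.7, -0.3, 0.2]
width: 0.0033
finger_force: 29.3
t 4.3 pos [ 0.4441 -0.2567  0.1025] yaw 89.61 w 0.0033 F 29.3 j6 0.93 j5 0.0
-> [0.5, -0.11, 0.1, 95.0] slide [14.71, 5.49, 0.21] rot [0.4, 0.3, -5.4]
-> [0.548, 0.027, 0.09, 98.7] slide [13.23, 5.98, 1.0] rot [0.0, 0.0, -3.7]
```

```bash
python3 -m handwheel '[{"slide":[14.7,5.5,0],"delta_rot":[0,0,-5.4],"hand":1},{"slide":[14.7,5.5,0],"delta_rot":[0,0,-5.4],"hand":1},{"slide":[14.7,5.5,0],"delta_rot":[0,0,-5.4],"hand":1},{"slide":[14.7,5.5,0],"delta_rot":[0,0,-5.4],"hand":1},{"slide":[14.7,5.5,0],"delta_rot":[0,0,-5.4],"hand":1}]'|tail -2;python3 -m handwheel '[{"slide":[13.5,6,0],"delta_rot":[0,0,-3.7],"hand":1},{"slide":[13.5,6,0],"delta_rot":[0,0,-3.7],"hand":1},{"slide":[13.5,6,0],"delta_rot":[0,0,-3.7],"hand":1},{"slide":[13.5,6,0],"delta_rot":[0,0,-3.7],"hand":1},{"slide":[13.5,6,0],"delta_rot":[0,0,-3.7],"hand":1}]'|tail -2; python3 - <<'E'
from h import *
np.set_printoptions(precision=4,suppress=True)
import time
for _ in range(4): f=arm.grab_frame("wrist")
cv2.imwrite("pics/w2.png",f["image"]); g=cv2.cvtColor(f["image"],cv2.COLOR_BGR2GRAY)
for r in arm.outline_of("tray_blue","wrist")[:1]:
    m=r["pixels"].astype(np.uint8); h=cv2.convexHull(np.argwhere(m)[:,::-1].astype(np.int32)); k=np.zeros_like(m); cv2.fillConvexPoly(k,h,1)
    n,L,s,c=cv2.connectedComponentsWithStats(((f["image"][...,0]<70)&(k>0)).astype(np.uint8))
    for i in range(1,n):
        if s[i,4]>200: print(s[i],c[i],pt(f,*c[i],.004))
for r in arm.outline_of("teaspoon","wrist")[:1]:
    v,u=np.nonzero(r["pixels"]); q=np.array([pt(f,a,b,.09) for a,b in zip(u[::3],v[::3])]); print("spoon",r["confidence"],cv2.minAreaRect(q[:,:2].astype(np.float32)))
E
python3 go.py .548 .034 .025 98.7
```

```text
width: 0.0038
finger_force: 29.3
width: 0.0036
finger_force: 29.3
[286 112  80 146 518] [297.0077 177.9035] [0.5249 0.047  0.004 ]
[342 112 100 176 979] [363.0133 227.0746] [0.5771 0.0178 0.004 ]
[376 119  95  88 765] [445.0915 177.2732] [0.6268 0.0628 0.004 ]
[ 389  132   59   58 2653] [417.5903 160.755 ] [0.6053 0.0713 0.004 ]
[ 384  228   74   74 2918] [416.1662 265.44  ] [ 0.6224 -0.0066  0.004 ]
spoon 0.92 ((0.5457330942153931, 0.03307211771607399), (0.023751793429255486, 0.10700278729200363), 9.870323181152344)
t 5.6 pos [0.5449 0.0301 0.0972] yaw 98.56 w 0.0035 F 29.3 j6 1.36 j5 -0.0
-> [0.548, 0.034, 0.025, 98.7] slide [0.34, 0.37, 7.22] rot [-0.0, 0.0, -0.1]
```

View pics/w2.png

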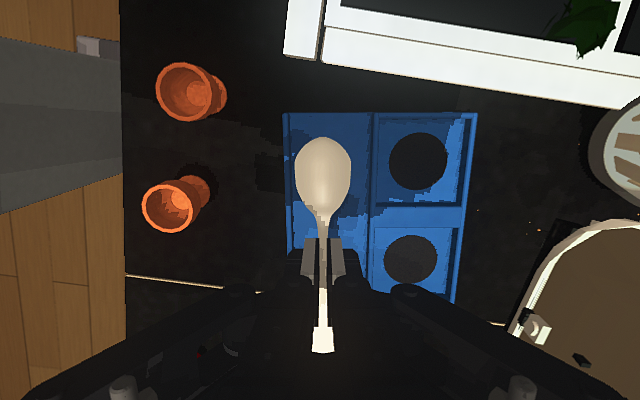

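```bash
python3 -m handwheel '[{"slide":[0.3,0.5,3],"delta_rot":[0,0,0],"hand":1},{"slide":[0.3,0.5,5],"delta_rot":[0,0,0],"hand":1},{"slide":[0.3,0.5,6.5],"delta_rot":[0,0,0],"hand":1},{"slide":[0.3,0.5,7.3],"delta_rot":[0,0,0],"hand":1},{"slide":[0.3,0.5,7.3],"delta_rot":[0,0,0],"hand":1}]';python3 go.py .5495 .033 .023 98.7
```

```text
t: 6.1
eef_pos: [0.549, 0.0347, 0.0235]
orientation: [-0.001, 0.652, 0.758, -0.001]
wrist_force: [0.6, 0.1, -0.2]
width: 0.0033
finger_force: 29.3
t 6.1 pos [0.549  0.0347 0.0235] yaw 98.64 w 0.0033 F 29.3 j6 1.37 j5 -0.0
-> [0.5495, 0.033, 0.023, 98.7] slide [-0.18, 0.03, 0.05] rot [-0.1, -0.0, -0.1]
```

```bash
python3 -m handwheel '[{"slide":[0,0,0],"delta_rot":[0,0,0],"hand":0.6},{"slide":[0,0,0],"delta_rot":[0,0,0],"hand":0.6},{"slide":[0,0,-3],"delta_rot":[0,0,0],"hand":0.6},{"slide":[0,0,-8],"delta_rot":[0,0,0],"hand":0.3},{"slide":[0,0,-8],"delta_rot":[0,0,0],"hand":0}]'|tail -2;python3 go.py .50 -.05 .11 134 .449 -.126 .11 169
```

```text
width: 0.0419
finger_force: 0.0
t 6.6 pos [0.555  0.0351 0.1116] yaw 98.7 w 0.0419 F 0.0 j6 1.37 j5 -0.0
-> [0.5, -0.05, 0.11, 134.0] slide [-7.58, -6.73, 0.09] rot [0.7, 0.4, -35.3]
-> [0.449, -0.126, 0.11, 169.0] slide [-1.92, -8.95, 0.0] rot [0.0, 0.0, -35.0]
```

```bash
cat > look.py <<'E'
import sys
from h import *
np.set_printoptions(precision=4,suppress=True)
lab,z=sys.argv[1],float(sys.argv[2])   # z: height of the top face
for _ in range(3): f=arm.grab_frame("wrist")
P=cloud(f)
cv2.imwrite(f"pics/{lab}_{arm.get_obs()['t']:.1f}.png",f["image"])
for r in arm.outline_of(lab,"wrist")[:3]:
    m=r["pixels"]; q=P[m]; t=q[q[:,2]>z-.006]
    if len(t)<20: continue
    (c,rad)=cv2.minEnclosingCircle(t[:,:2].astype(np.float32)); print(lab,round(r["confidence"],2),"top z",np.percentile(t[:,2],50),"circle",np.array(c),rad,"mean",t.mean(0)[:2])
for r in arm.landmark_of(lab,"wrist")[:3]: print("lm",round(r["confidence"],2),w(f,r["centre"]))
E
python3 -m handwheel '[{"slide":[-7.6,-6.7,0],"delta_rot":[0,0,-35.3],"hand":-0.4},{"slide":[-7.6,-6.7,0],"delta_rot":[0,0,-35.3],"hand":-0.4},{"slide":[-7.6,-6.7,0],"delta_rot":[0,0,-35.3],"hand":-0.4},{"slide":[-7.6,-6.7,0],"delta_rot":[0,0,-35.3],"hand":-0.4},{"slide":[-7.6,-6.7,0],"delta_rot":[0,0,-35.3],"hand":-0.4}]'|tail -2;python3 -m handwheel '[{"slide":[-1.9,-9,0],"delta_rot":[0,0,-35],"hand":-0.4},{"slide":[-1.9,-9,0],"delta_rot":[0,0,-35],"hand":-0.4},{"slide":[-1.9,-9,0],"delta_rot":[0,0,-35],"hand":-0.4},{"slide":[-1.9,-9,0],"delta_rot":[0,0,-35],"hand":-0.4},{"slide":[-1.9,-9,0],"delta_rot":[0,0,-35],"hand":-0.4}]'|tail -2; python3 look.py jar_red .044; python3 go.py .449 -.126 .033 169
```

```text
width: 0.06
finger_force: 0.0
width: 0.0601
finger_force: 0.0
jar_red 0.94 top z 0.04452211423300487 circle [ 0.45   -0.1269] 0.01894913613796234 mean [ 0.4489 -0.1266]
lm 0.57 [ 0.4522 -0.1287  0.0066]
t 7.85 pos [ 0.4438 -0.1262  0.1046] yaw 168.96 w 0.0597 F 0.0 j6 -0.22 j5 -0.0
-> [0.449, -0.126, 0.033, 169.0] slide [-0.5, 0.12, 7.16] rot [-0.0, 0.1, -0.0]
```

```bash
python3 -m handwheel '[{"slide":[-0.63,0,3],"delta_rot":[0,0,0],"hand":-0.4},{"slide":[-0.63,0,6],"delta_rot":[0,0,0],"hand":-0.4},{"slide":[-0.63,0,7.35],"delta_rot":[0,0,0],"hand":-0.4},{"slide":[-0.63,0,7.35],"delta_rot":[0,0,0],"hand":-0.2},{"slide":[-0.63,0,7.35],"delta_rot":[0,0,0],"hand":0.4}]';python3 -m handwheel '[{"slide":[0,0,0],"delta_rot":[0,0,0],"hand":0.4},{"slide":[0,0,0],"delta_rot":[0,0,0],"hand":0.4},{"slide":[0,0,0],"delta_rot":[0,0,0],"hand":0.4},{"slide":[0,0,-2],"delta_rot":[0,0,0],"hand":0.4},{"slide":[0,0,-7],"delta_rot":[0,0,0],"hand":0.4}]'; python3 go.py  .53 -.2 .10 169 .6055 -.2495 .10 169
```

```text
t: 8.35
eef_pos: [0.4497, -0.1272, 0.031]
orientation: [-0.0, 0.096, 0.995, 0.0]
wrist_force: [0.3, 0.9, 1.1]
width: 0.0382
finger_force: 1.0
t: 8.85
eef_pos: [0.4461, -0.1258, 0.0984]
orientation: [-0.004, 0.096, 0.995, 0.001]
wrist_force: [1.0, -0.0, -0.3]
width: 0.0369
finger_force: 30.3
t 8.85 pos [ 0.4461 -0.1258  0.0984] yaw 168.99 w 0.0369 F 30.3 j6 -0.22 j5 -0.0
-> [0.53, -0.2, 0.1, 169.0] slide [-9.65, -5.68, -0.25] rot [0.1, -0.5, -0.0]
-> [0.6055, -0.2495, 0.1, 169.0] slide [-8.36, -3.42, 0.0] rot [0.0, 0.0, 0.0]
```

```bash
python3 go.py .591 -.322 .10 169 .591 -.322 .0365 169
```

```text
t 8.85 pos [ 0.4461 -0.1258  0.0984] yaw 168.99 w 0.0369 F 30.3 j6 -0.22 j5 -0.0
-> [0.591, -0.322, 0.1, 169.0] slide [-17.96, -16.49, -0.34] rot [0.1, -0.5, -0.0]
-> [0.591, -0.322, 0.0365, 169.0] slide [0.0, 0.0, 6.35] rot [0.0, 0.0, 0.0]
```

```bash
python3 -m handwheel '[{"slide":[-18,-16.5,-0.3],"delta_rot":[0,0,0],"hand":0.4},{"slide":[-18,-16.5,-0.3],"delta_rot":[0,0,0],"hand":0.4},{"slide":[-18,-16.5,-0.3],"delta_rot":[0,0,0],"hand":0.4},{"slide":[-18,-16.5,-0.3],"delta_rot":[0,0,0],"hand":0.4},{"slide":[-18,-16.5,-0.3],"delta_rot":[0,0,0],"hand":0.4}]'|tail -2;python3 -m handwheel '[{"slide":[0,0,0],"delta_rot":[0,0,0],"hand":0.4},{"slide":[0,0,0],"delta_rot":[0,0,0],"hand":0.4}]'|tail -2; python3 go.py  .591 -.322 .037 169
```

```text
width: 0.0367
finger_force: 30.4
width: 0.0368
finger_force: 30.4
t 9.55 pos [ 0.5949 -0.3244  0.1031] yaw 168.94 w 0.0368 F 30.4 j6 -0.4 j5 0.0
-> [0.591, -0.322, 0.037, 169.0] slide [0.43, 0.16, 6.61] rot [0.0, -0.0, -0.1]
```

```bash
python3 -m handwheel '[{"slide":[0.35,0.2,3],"delta_rot":[0,0,0],"hand":0.4},{"slide":[0.35,0.2,5],"delta_rot":[0,0,0],"hand":0.4},{"slide":[0.35,0.2,6.5],"delta_rot":[0,0,0],"hand":0.4},{"slide":[0.35,0.2,6.75],"delta_rot":[0,0,0],"hand":0.4},{"slide":[0.35,0.2,6.75],"delta_rot":[0,0,0],"hand":0.4}]'; python3 go.py
```

```text
t: 10.05
eef_pos: [0.591, -0.3198, 0.0366]
orientation: [-0.001, 0.095, 0.995, 0.0]
wrist_force: [-1.0, -0.1, 0.1]
width: 0.0367
finger_force: 30.6
t 10.05 pos [ 0.591  -0.3198  0.0366] yaw 169.05 w 0.0367 F 30.6 j6 -0.4 j5 -0.0
```

```bash
python3 -m handwheel '[{"slide":[0,-0.1,0.1],"delta_rot":[0,0,0],"hand":0.4},{"slide":[0,-0.1,0.1],"delta_rot":[0,0,0],"hand":0},{"slide":[0,-0.1,0.1],"delta_rot":[0,0,0],"hand":-0.2},{"slide":[0,-0.1,-2],"delta_rot":[0,0,0],"hand":-0.2},{"slide":[0,-0.1,-8],"delta_rot":[0,0,0],"hand":-0.2}]';python3 -m handwheel '[{"slide":[0,0,-3],"delta_rot":[0,0,0],"hand":-0.2},{"slide":[0,0,-3],"delta_rot":[0,0,0],"hand":-0.2}]'|tail -1; python3 look.py jar_red .048; python3 go.py .50 -.08 .14 150 .47 .13 .14 120 .445 .356 .12 90
```

```text
t: 10.55
eef_pos: [0.5883, -0.3199, 0.1021]
orientation: [-0.004, 0.096, 0.995, 0.002]
wrist_force: [0.9, -0.1, 0.4]
width: 0.0514
finger_force: 0.0
finger_force: 0.0
jar_red 0.57 top z 0.04855229103776221 circle [ 0.5921 -0.3225] 0.018901972100138664 mean [ 0.5913 -0.3222]
jar_red 0.38 top z 0.044677747452166364 circle [ 0.5707 -0.1283] 0.019671617075800896 mean [ 0.5696 -0.1287]
lm 0.8 [ 0.5913 -0.3216  0.0075]
t 11.0 pos [ 0.5906 -0.3214  0.1346] yaw 168.99 w 0.0509 F 0.0 j6 -0.4 j5 -0.0
-> [0.5, -0.08, 0.14, 150.0] slide [13.51, 21.96, -0.48] rot [0.0, -0.2, 19.0]
-> [0.47, 0.13, 0.14, 120.0] slide [13.1, 16.69, 0.0] rot [0.0, 0.0, 30.0]
-> [0.445, 0.356, 0.12, 90.0] slide [20.82, 9.13, 2.0] rot [0.0, 0.0, 30.0]
```

```bash
python3 -m handwheel '[{"slide":[13.5,22,-0.5],"delta_rot":[0,0,19],"hand":-0.3},{"slide":[13.5,22,-0.5],"delta_rot":[0,0,19],"hand":-0.3},{"slide":[13.5,22,-0.5],"delta_rot":[0,0,19],"hand":-0.3},{"slide":[13.5,22,-0.5],"delta_rot":[0,0,19],"hand":-0.3},{"slide":[13.5,22,-0.5],"delta_rot":[0,0,19],"hand":-0.3}]'|tail -1;python3 -m handwheel '[{"slide":[13,17,0],"delta_rot":[0,0,15],"hand":-0.3},{"slide":[13,17,0],"delta_rot":[0,0,15],"hand":-0.3},{"slide":[13,17,0],"delta_rot":[0,0,15],"hand":-0.3},{"slide":[13,17,0],"delta_rot":[0,0,15],"hand":-0.3},{"slide":[13,17,0],"delta_rot":[0,0,15],"hand":-0.3}]'|tail -1;  python3 go.py .445 .356 .12 125
```

```text
finger_force: 0.0
finger_force: 0.0
t 12.0 pos [0.474  0.1278 0.1398] yaw 135.24 w 0.0556 F 0.0 j6 0.91 j5 0.0
-> [0.445, 0.356, 0.12, 125.0] slide [18.12, 14.17, 2.01] rot [-0.1, -0.2, 10.2]
```

```bash
python3 -m handwheel '[{"slide":[18.1,14.2,2],"delta_rot":[0,0,10.2],"hand":-0.3},{"slide":[18.1,14.2,2],"delta_rot":[0,0,10.2],"hand":-0.3},{"slide":[18.1,14.2,2],"delta_rot":[0,0,10.2],"hand":-0.3},{"slide":[18.1,14.2,2],"delta_rot":[0,0,10.2],"hand":-0.3},{"slide":[18.1,14.2,2],"delta_rot":[0,0,10.2],"hand":-0.3}]'|tail -1; python3 look.py jar_yellow .044;python3 look.py egg_cup .058; python3 go.py .445 .356 .031 125
```

```text
finger_force: 0.0
lm 0.9 [0.4481 0.3538 0.0012]
lm 0.93 [ 0.4555  0.2933 -0.002 ]
t 13.0 pos [0.4491 0.3515 0.1212] yaw 124.69 w 0.0557 F 0.0 j6 1.52 j5 -0.0
-> [0.445, 0.356, 0.031, 125.0] slide [0.61, -0.08, 9.02] rot [-0.0, 0.0, -0.3]
```

```bash
ls pics
```

```text
egg_cup_12.9.png
jar_red_10.9.png
jar_red_7.8.png
jar_yellow_12.7.png
side0.png
side_up.png
top0.png
w1.png
w2.png
```

```bash
python3 - <<'E'
from h import *
f=arm.grab_frame("wrist"); cv2.imwrite("pics/w3.png",f["image"]); P=cloud(f)
for l in ("jar_yellow","egg_cup"):
    for r in arm.outline_of(l,"wrist")[:3]:
        q=P[r["pixels"]]; q=q[np.isfinite(q[:,0])]; print(l,r["confidence"],len(q),q.min(0).round(3),q.max(0).round(3))
E
```

```text
jar_yellow 0.91 2706 [0.428 0.337 0.001] [0.477 0.374 0.047]
egg_cup 0.61 3479 [ 0.433  0.253 -0.001] [0.496 0.327 0.119]
```

View pics/w3.png

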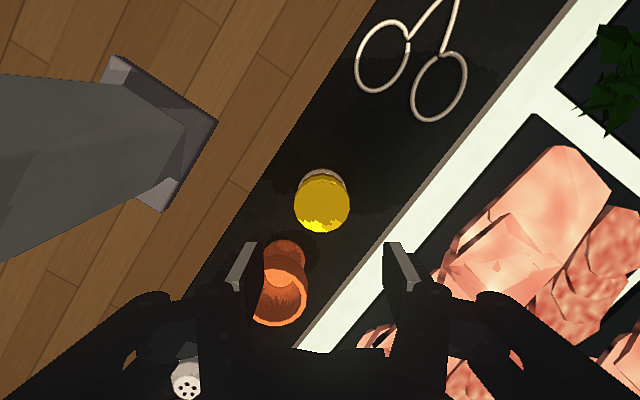

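```bash
python3 -m handwheel '[{"slide":[0.5,-0.03,3],"delta_rot":[0,0,0],"hand":-0.3},{"slide":[0.5,-0.03,6],"delta_rot":[0,0,0],"hand":-0.3},{"slide":[0.5,-0.03,8],"delta_rot":[0,0,0],"hand":-0.3},{"slide":[0.5,-0.03,9],"delta_rot":[0,0,0],"hand":-0.3},{"slide":[0.5,-0.03,9],"delta_rot":[0,0,0],"hand":-0.3}]';python3 -m handwheel '[{"slide":[0,0,0],"delta_rot":[0,0,0],"hand":0.4},{"slide":[0,0,0],"delta_rot":[0,0,0],"hand":0.4},{"slide":[0,0,0],"delta_rot":[0,0,0],"hand":0.4},{"slide":[0,0,0],"delta_rot":[0,0,0],"hand":0.4},{"slide":[0,0,0],"delta_rot":[0,0,0],"hand":0.4}]';  python3 go.py .446 .3555 .031 125
```

```text
t: 13.65
eef_pos: [0.4447, 0.3558, 0.0298]
orientation: [-0.001, 0.463, 0.886, -0.001]
wrist_force: [-1.1, -0.2, 0.3]
width: 0.0554
finger_force: 0.0
t: 14.15
eef_pos: [0.4467, 0.3572, 0.0323]
orientation: [0.001, 0.463, 0.886, 0.001]
wrist_force: [-0.2, 0.5, 6.0]
width: 0.0368
finger_force: 30.4
t 14.15 pos [0.4467 0.3572 0.0323] yaw 124.8 w 0.0368 F 30.4 j6 1.53 j5 -0.0
-> [0.446, 0.3555, 0.031, 125.0] slide [-0.1, -0.16, 0.13] rot [0.1, 0.0, -0.2]
```

```bash
python3 -m handwheel '[{"slide":[0,0,-2],"delta_rot":[0,0,0],"hand":0.4},{"slide":[0,0,-6],"delta_rot":[0,0,0],"hand":0.4},{"slide":[0,0,-11],"delta_rot":[0,0,0],"hand":0.4},{"slide":[0,0,-11],"delta_rot":[0,0,0],"hand":0.4},{"slide":[0,0,-11],"delta_rot":[0,0,0],"hand":0.4}]'|tail -2;  python3 go.py .47 .14 .14 140 .50 -.06 .14 155 .6055 -.2495 .12 169
```

```text
width: 0.037
finger_force: 30.3
t 14.65 pos [0.4467 0.3573 0.1425] yaw 124.8 w 0.037 F 30.3 j6 1.53 j5 -0.0
-> [0.47, 0.14, 0.14, 140.0] slide [-19.17, -10.49, 0.22] rot [0.2, 0.0, -15.2]
-> [0.5, -0.06, 0.14, 155.0] slide [-15.15, -13.39, 0.0] rot [0.0, 0.0, -15.0]
-> [0.6055, -0.2495, 0.12, 169.0] slide [-17.57, -12.72, 2.0] rot [0.0, 0.0, -14.0]
```

```bash
python3 -m handwheel '[{"slide":[-19.2,-10.5,0.2],"delta_rot":[0,0,-15],"hand":0.4},{"slide":[-19.2,-10.5,0.2],"delta_rot":[0,0,-15],"hand":0.4},{"slide":[-19.2,-10.5,0.2],"delta_rot":[0,0,-15],"hand":0.4},{"slide":[-19.2,-10.5,0.2],"delta_rot":[0,0,-15],"hand":0.4},{"slide":[-19.2,-10.5,0.2],"delta_rot":[0,0,-15],"hand":0.4}]'|tail -1;python3 -m handwheel '[{"slide":[-15.2,-13.4,0],"delta_rot":[0,0,-15],"hand":0.4},{"slide":[-15.2,-13.4,0],"delta_rot":[0,0,-15],"hand":0.4},{"slide":[-15.2,-13.4,0],"delta_rot":[0,0,-15],"hand":0.4},{"slide":[-15.2,-13.4,0],"delta_rot":[0,0,-15],"hand":0.4},{"slide":[-15.2,-13.4,0],"delta_rot":[0,0,-15],"hand":0.4}]'|tail -1;  python3 go.py .6055 -.2495 .12 169
```

```text
finger_force: 30.4
finger_force: 30.4
t 15.65 pos [ 0.498  -0.0655  0.1373] yaw 154.48 w 0.0369 F 30.4 j6 0.19 j5 -0.0
-> [0.6055, -0.2495, 0.12, 169.0] slide [-17.63, -11.96, 1.72] rot [-0.1, -0.1, -14.5]
```

```bash
python3 -m handwheel '[{"slide":[-17.6,-12,1.7],"delta_rot":[0,0,-14.5],"hand":0.4},{"slide":[-17.6,-12,1.7],"delta_rot":[0,0,-14.5],"hand":0.4},{"slide":[-17.6,-12,1.7],"delta_rot":[0,0,-14.5],"hand":0.4},{"slide":[-17.6,-12,1.7],"delta_rot":[0,0,-14.5],"hand":0.4},{"slide":[-17.6,-12,1.7],"delta_rot":[0,0,-14.5],"hand":0.4}]'|tail -1;python3 -m handwheel '[{"slide":[0,0,0],"delta_rot":[0,0,0],"hand":0.4},{"slide":[0,0,0],"delta_rot":[0,0,0],"hand":0.4},{"slide":[0,0,0],"delta_rot":[0,0,0],"hand":0.4}]'|tail -1;  python3 go.py .6055 -.2495 .0365 169
```

```text
finger_force: 30.5
finger_force: 30.5
t 16.45 pos [ 0.6057 -0.243   0.1214] yaw 169.38 w 0.0369 F 30.5 j6 -0.29 j5 0.0
-> [0.6055, -0.2495, 0.0365, 169.0] slide [-0.12, -0.66, 8.49] rot [0.1, -0.1, 0.4]
```

```bash
python3 -m handwheel '[{"slide":[-0.1,-0.6,3],"delta_rot":[0,0,0],"hand":0.4},{"slide":[-0.1,-0.6,6],"delta_rot":[0,0,0],"hand":0.4},{"slide":[-0.1,-0.6,8],"delta_rot":[0,0,0],"hand":0.4},{"slide":[-0.1,-0.6,8.55],"delta_rot":[0,0,0],"hand":0.4},{"slide":[-0.1,-0.6,8.55],"delta_rot":[0,0,0],"hand":0.4}]';python3 -m handwheel '[{"slide":[0,0,0],"delta_rot":[0,0,0],"hand":0.4}]'; python3 go.py .6055 -.2495 .0365 169
```

```text
t: 16.95
eef_pos: [0.6058, -0.2492, 0.037]
orientation: [-0.001, 0.092, 0.996, 0.0]
wrist_force: [-0.6, -0.7, -0.6]
width: 0.0369
finger_force: 30.7
t: 17.05
eef_pos: [0.6067, -0.2501, 0.0375]
orientation: [0.0, 0.093, 0.996, -0.0]
wrist_force: [-0.3, 0.1, 0.3]
width: 0.0369
finger_force: 30.7
t 17.05 pos [ 0.6067 -0.2501  0.0375] yaw 169.36 w 0.0369 F 30.7 j6 -0.3 j5 0.0
-> [0.6055, -0.2495, 0.0365, 169.0] slide [0.13, 0.03, 0.1] rot [-0.0, 0.0, 0.4]
```

```bash
python3 -m handwheel '[{"slide":[0,0,0.15],"delta_rot":[0,0,0],"hand":0.4},{"slide":[0,0,0.15],"delta_rot":[0,0,0],"hand":0},{"slide":[0,0,0.15],"delta_rot":[0,0,0],"hand":-0.2},{"slide":[0,0,-2],"delta_rot":[0,0,0],"hand":-0.2},{"slide":[0,0,-8],"delta_rot":[0,0,0],"hand":-0.2}]';python3 -m handwheel '[{"slide":[0,0,-3],"delta_rot":[0,0,0],"hand":-0.2},{"slide":[0,0,-3],"delta_rot":[0,0,0],"hand":-0.2}]'|tail -1; python3 look.py jar_yellow .048; python3 look.py jar_red .048; python3 go.py .50 -.06 .14 180 .47 .13 .14 185 .453 .22 .13 188
```

```text
t: 17.55
eef_pos: [0.603, -0.2492, 0.1023]
orientation: [-0.005, 0.093, 0.996, 0.002]
wrist_force: [0.9, -0.7, -0.5]
width: 0.0509
finger_force: 0.0
finger_force: 0.0
jar_yellow 0.92 top z 0.04855804024239482 circle [ 0.6093 -0.2511] 0.01908736303448677 mean [ 0.6081 -0.2509]
lm 0.57 [ 0.6156 -0.2528  0.0106]
jar_red 0.88 top z 0.04844756370575873 circle [ 0.5924 -0.3222] 0.01913101226091385 mean [ 0.5914 -0.3213]
t 18.25 pos [ 0.6062 -0.2508  0.1357] yaw 169.3 w 0.0512 F 0.0 j6 -0.3 j5 -0.0
-> [0.5, -0.06, 0.14, 180.0] slide [13.98, 16.77, -0.4] rot [0.0, -0.1, -10.7]
-> [0.47, 0.13, 0.14, 185.0] slide [3.0, 19.0, 0.0] rot [0.0, 0.0, -5.0]
-> [0.453, 0.22, 0.13, 188.0] slide [0.91, 9.11, 1.0] rot [0.0, 0.0, -3.0]
```

```bash
python3 -m handwheel '[{"slide":[14,16.8,-0.4],"delta_rot":[0,0,-10.7],"hand":-0.4},{"slide":[14,16.8,-0.4],"delta_rot":[0,0,-10.7],"hand":-0.4},{"slide":[14,16.8,-0.4],"delta_rot":[0,0,-10.7],"hand":-0.4},{"slide":[14,16.8,-0.4],"delta_rot":[0,0,-10.7],"hand":-0.4},{"slide":[14,16.8,-0.4],"delta_rot":[0,0,-10.7],"hand":-0.4}]'|tail -1;python3 -m handwheel '[{"slide":[4.5,24,1],"delta_rot":[0,0,-8.7],"hand":-0.4},{"slide":[4.5,24,1],"delta_rot":[0,0,-8.7],"hand":-0.4},{"slide":[4.5,24,1],"delta_rot":[0,0,-8.7],"hand":-0.4},{"slide":[4.5,24,1],"delta_rot":[0,0,-8.7],"hand":-0.4},{"slide":[4.5,24,1],"delta_rot":[0,0,-8.7],"hand":-0.4}]'|tail -1; python3 look.py salt_shaker .061; python3 look.py egg_cup .058;  python3 go.py .441 .191 .13 188.7
```

```text
finger_force: 0.0
finger_force: 0.0
salt_shaker 0.77 top z 0.060293393600251516 circle [0.4426 0.1896] 0.015356319025158882 mean [0.4415 0.1891]
lm 0.56 [ 0.4444  0.1906 -0.0004]
egg_cup 0.65 top z 0.057984882512159885 circle [0.4542 0.2861] 0.02286696992814541 mean [0.4536 0.2862]
lm 0.79 [ 0.4602  0.0917 -0.001 ]
lm 0.73 [0.4554 0.2923 0.0013]
lm 0.69 [0.5533 0.0293 0.005 ]
t 19.75 pos [0.4558 0.1789 0.1307] yaw -171.44 w 0.0596 F 0.0 j6 0.1 j5 -0.0
-> [0.441, 0.191, 0.13, 188.7] slide [1.28, 1.42, 0.06] rot [-0.0, 0.0, -0.1]
```

```bash
python3 -m handwheel '[{"slide":[1.16,1.25,2],"delta_rot":[0,0,0],"hand":-0.4},{"slide":[1.16,1.25,5],"delta_rot":[0,0,0],"hand":-0.4},{"slide":[1.16,1.25,9],"delta_rot":[0,0,0],"hand":-0.4},{"slide":[1.16,1.25,10.15],"delta_rot":[0,0,0],"hand":-0.4},{"slide":[1.16,1.25,10.15],"delta_rot":[0,0,0],"hand":-0.4}]';python3 -m handwheel '[{"slide":[0,0,0],"delta_rot":[0,0,0],"hand":0.4},{"slide":[0,0,0],"delta_rot":[0,0,0],"hand":0.4},{"slide":[0,0,0],"delta_rot":[0,0,0],"hand":0.5},{"slide":[0,0,0],"delta_rot":[0,0,0],"hand":0.5},{"slide":[0,0,0],"delta_rot":[0,0,0],"hand":0.5}]';  python3 go.py
```

```text
t: 20.25
eef_pos: [0.4401, 0.1895, 0.0277]
orientation: [-0.002, -0.075, 0.997, -0.001]
wrist_force: [-1.0, 0.0, 0.9]
width: 0.0594
finger_force: 0.0
t: 20.75
eef_pos: [0.4437, 0.1909, 0.031]
orientation: [0.002, -0.076, 0.997, 0.0]
wrist_force: [-1.4, -0.8, 6.5]
width: 0.0332
finger_force: 30.3
t 20.75 pos [0.4437 0.1909 0.031 ] yaw -171.31 w 0.0332 F 30.3 j6 0.12 j5 -0.0
```

```bash
python3 -m handwheel '[{"slide":[0,0,-2],"delta_rot":[0,0,0],"hand":0.5},{"slide":[0,0,-6],"delta_rot":[0,0,0],"hand":0.5},{"slide":[0,0,-8],"delta_rot":[0,0,0],"hand":0.5},{"slide":[0,0,-8],"delta_rot":[0,0,0],"hand":0.5},{"slide":[0,0,-8],"delta_rot":[0,0,0],"hand":0.5}]'|tail -2;  python3 go.py .602 .072 .11 188.7
```

```text
width: 0.0332
finger_force: 30.4
t 21.25 pos [0.4425 0.1909 0.1096] yaw -171.3 w 0.0332 F 30.4 j6 0.12 j5 -0.0
-> [0.602, 0.072, 0.11, 188.7] slide [-13.97, -14.16, -0.01] rot [0.0, 0.1, 0.0]
```

```bash
python3 -m handwheel '[{"slide":[-14,-14.2,0],"delta_rot":[0,0,0],"hand":0.5},{"slide":[-14,-14.2,0],"delta_rot":[0,0,0],"hand":0.5},{"slide":[-14,-14.2,0],"delta_rot":[0,0,0],"hand":0.5},{"slide":[-14,-14.2,0],"delta_rot":[0,0,0],"hand":0.5},{"slide":[-14,-14.2,0],"delta_rot":[0,0,0],"hand":0.5}]'|tail -1;python3 -m handwheel '[{"slide":[0,0,0],"delta_rot":[0,0,0],"hand":0.5},{"slide":[0,0,0],"delta_rot":[0,0,0],"hand":0.5},{"slide":[0,0,0],"delta_rot":[0,0,0],"hand":0.5}]'|tail -1;  python3 go.py .602 .072 .0365 188.7
```

```text
finger_force: 30.4
finger_force: 30.4
t 22.05 pos [0.6    0.0725 0.1085] yaw -171.22 w 0.0337 F 30.4 j6 -0.14 j5 0.0
-> [0.602, 0.072, 0.0365, 188.7] slide [-0.21, -0.08, 7.19] rot [0.0, -0.1, 0.1]
```

```bash
python3 -m handwheel '[{"slide":[-0.3,-0.05,2.5],"delta_rot":[0,0,0],"hand":0.5},{"slide":[-0.3,-0.05,5],"delta_rot":[0,0,0],"hand":0.5},{"slide":[-0.3,-0.05,6.7],"delta_rot":[0,0,0],"hand":0.5},{"slide":[-0.3,-0.05,7.2],"delta_rot":[0,0,0],"hand":0.5},{"slide":[-0.3,-0.05,7.2],"delta_rot":[0,0,0],"hand":0.5}]';python3 -m handwheel '[{"slide":[0,0,0],"delta_rot":[0,0,0],"hand":0.5}]'
```

```text
t: 22.55
eef_pos: [0.6034, 0.0722, 0.0368]
orientation: [-0.001, -0.076, 0.997, 0.0]
wrist_force: [-0.8, 0.7, -1.1]
width: 0.0334
finger_force: 30.4
t: 22.65
eef_pos: [0.6053, 0.0719, 0.0382]
orientation: [0.001, -0.076, 0.997, -0.0]
wrist_force: [-0.3, -0.9, -1.4]
width: 0.0336
finger_force: 30.4
```

```bash
python3 -m handwheel '[{"slide":[0.1,0,0.2],"delta_rot":[0,0,0],"hand":0.5},{"slide":[0.1,0,0.2],"delta_rot":[0,0,0],"hand":0.5},{"slide":[0.1,0,0.2],"delta_rot":[0,0,0],"hand":0.1},{"slide":[0.1,0,0.2],"delta_rot":[0,0,0],"hand":-0.1},{"slide":[0.1,0,0.2],"delta_rot":[0,0,0],"hand":-0.15}]';python3 -m handwheel '[{"slide":[0,0,-2],"delta_rot":[0,0,0],"hand":-0.15},{"slide":[0,0,-7],"delta_rot":[0,0,0],"hand":-0.15},{"slide":[0,0,-10],"delta_rot":[0,0,0],"hand":-0.15},{"slide":[0,0,-10],"delta_rot":[0,0,0],"hand":-0.3},{"slide":[0,0,-10],"delta_rot":[0,0,0],"hand":-0.3}]'; python3 look.py salt_shaker .065; python3 go.py .454 .286 .13 188.7
```

```text
t: 23.15
eef_pos: [0.6041, 0.0712, 0.0354]
orientation: [0.0, -0.076, 0.997, -0.0]
wrist_force: [0.5, -0.1, -0.6]
width: 0.049
finger_force: 0.0
t: 23.65
eef_pos: [0.6047, 0.0713, 0.136]
orientation: [0.001, -0.076, 0.997, -0.0]
wrist_force: [-0.6, -0.5, -0.4]
width: 0.0555
finger_force: 0.0
salt_shaker 0.97 top z 0.06436219122285479 circle [0.6028 0.071 ] 0.015281053259968758 mean [0.6017 0.0706]
lm 0.6 [0.6071 0.0686 0.0056]
t 23.9 pos [0.6026 0.0712 0.1334] yaw -171.3 w 0.0555 F 0.0 j6 -0.14 j5 -0.0
-> [0.454, 0.286, 0.13, 188.7] slide [11.44, 23.48, 0.38] rot [0.0, -0.2, -0.0]
```

```bash
python3 -m handwheel '[{"slide":[11.4,23.4,0.4],"delta_rot":[0,0,0],"hand":-0.55},{"slide":[11.4,23.4,0.4],"delta_rot":[0,0,0],"hand":-0.55},{"slide":[11.4,23.4,0.4],"delta_rot":[0,0,0],"hand":-0.55},{"slide":[11.4,23.4,0.4],"delta_rot":[0,0,0],"hand":-0.55},{"slide":[11.4,23.4,0.4],"delta_rot":[0,0,0],"hand":-0.55}]'|tail -1; python3 go.py; python3 -m handwheel '[{"slide":[0,0,0],"delta_rot":[0,0,0],"hand":-0.55},{"slide":[0,0,0],"delta_rot":[0,0,0],"hand":-0.55}]'|tail -1;  python3 look.py egg_cup .058; python3 go.py .454 .286 .045 188.7
```

```text
finger_force: 0.0
t 24.4 pos [0.4598 0.2779 0.1304] yaw -171.33 w 0.066 F 0.0 j6 0.27 j5 -0.0
finger_force: 0.0
egg_cup 0.59 top z 0.058276994938356835 circle [0.4544 0.2869] 0.02258625067770481 mean [0.4543 0.287 ]
lm 0.93 [0.4607 0.0933 0.0028]
lm 0.82 [ 0.4481  0.0249 -0.0035]
lm 0.66 [0.4575 0.2897 0.0032]
t 24.85 pos [0.4625 0.2757 0.1311] yaw -171.43 w 0.066 F 0.0 j6 0.27 j5 -0.0
-> [0.454, 0.286, 0.045, 188.7] slide [0.69, 1.15, 8.61] rot [-0.0, -0.0, -0.1]
```

```bash
python3 -m handwheel '[{"slide":[0.65,1.25,2],"delta_rot":[0,0,0],"hand":-0.55},{"slide":[0.65,1.25,5],"delta_rot":[0,0,0],"hand":-0.55},{"slide":[0.65,1.25,8],"delta_rot":[0,0,0],"hand":-0.55},{"slide":[0.65,1.25,8.6],"delta_rot":[0,0,0],"hand":-0.55},{"slide":[0.65,1.25,8.6],"delta_rot":[0,0,0],"hand":-0.4}]';python3 -m handwheel '[{"slide":[0,0,0],"delta_rot":[0,0,0],"hand":0.3},{"slide":[0,0,0],"delta_rot":[0,0,0],"hand":0.3},{"slide":[0,0,0],"delta_rot":[0,0,0],"hand":0.3},{"slide":[0,0,0],"delta_rot":[0,0,0],"hand":0.3},{"slide":[0,0,0],"delta_rot":[0,0,0],"hand":0.3}]';python3 -m handwheel '[{"slide":[0,0,-2],"delta_rot":[0,0,0],"hand":0.3},{"slide":[0,0,-6],"delta_rot":[0,0,0],"hand":0.3},{"slide":[0,0,-11],"delta_rot":[0,0,0],"hand":0.3},{"slide":[0,0,-11],"delta_rot":[0,0,0],"hand":0.3},{"slide":[0,0,-11],"delta_rot":[0,0,0],"hand":0.3}]';  python3 go.py .53 .10 .155 188.7 .608 .000 .155 188.7
```

```text
t: 25.35
eef_pos: [0.4528, 0.287, 0.0444]
orientation: [-0.001, -0.075, 0.997, -0.001]
wrist_force: [0.0, -0.6, 0.5]
width: 0.0598
finger_force: 0.0
t: 25.85
eef_pos: [0.4549, 0.2886, 0.0468]
orientation: [0.002, -0.076, 0.997, 0.0]
wrist_force: [0.0, -1.9, 6.8]
width: 0.0422
finger_force: 30.8
t: 26.35
eef_pos: [0.4544, 0.289, 0.1568]
orientation: [0.002, -0.076, 0.997, 0.001]
wrist_force: [0.1, 0.2, -0.5]
width: 0.0426
finger_force: 30.8
t 26.35 pos [0.4544 0.289  0.1568] yaw -171.29 w 0.0426 F 30.8 j6 0.3 j5 0.0
-> [0.53, 0.1, 0.155, 188.7] slide [-4.61, -19.82, 0.17] rot [0.1, 0.2, 0.0]
-> [0.608, 0.0, 0.155, 188.7] slide [-6.2, -11.06, 0.0] rot [0.0, 0.0, 0.0]
```

```bash
python3 -m handwheel '[{"slide":[-4.6,-19.8,0.2],"delta_rot":[0,0,0],"hand":0.3},{"slide":[-4.6,-19.8,0.2],"delta_rot":[0,0,0],"hand":0.3},{"slide":[-4.6,-19.8,0.2],"delta_rot":[0,0,0],"hand":0.3},{"slide":[-4.6,-19.8,0.2],"delta_rot":[0,0,0],"hand":0.3},{"slide":[-4.6,-19.8,0.2],"delta_rot":[0,0,0],"hand":0.3}]'|tail -2; python3 - <<'E'
from h import *
f=arm.grab_frame("wrist"); s=arm.grab_frame("side")
cv2.imwrite("pics/cup.png",np.hstack([cv2.resize(f["image"],(400,250)),cv2.resize(s["image"][100:300,200:520],(400,250))]))
E
python3 go.py .608 0 .155 188.7
```

```text
width: 0.0423
finger_force: 31.1
t 26.95 pos [0.5277 0.0982 0.1513] yaw -171.48 w 0.0425 F 31.1 j6 -0.08 j5 0.0
-> [0.608, 0.0, 0.155, 188.7] slide [-6.49, -10.9, -0.4] rot [0.0, -0.2, -0.2]
```

View pics/cup.png

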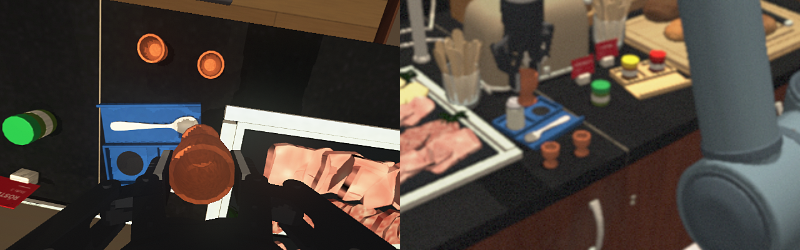

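```bash
python3 -m handwheel '[{"slide":[-6.5,-10.9,0.5],"delta_rot":[0,0,0],"hand":0.3},{"slide":[-6.5,-10.9,0.5],"delta_rot":[0,0,0],"hand":0.3},{"slide":[-6.5,-10.9,0.5],"delta_rot":[0,0,0],"hand":0.3},{"slide":[-6.5,-10.9,0.5],"delta_rot":[0,0,0],"hand":0.3},{"slide":[-6.5,-10.9,0.5],"delta_rot":[0,0,0],"hand":0.3}]'; python3 - <<'E'
from h import *
for _ in range(3): s=arm.grab_frame("side")
t=arm.grab_frame("top");A=cloud(t).reshape(-1,3)
m=(A[:,0]>.64)&(A[:,0]<.9)&(abs(A[:,1])<.06)&(A[:,2]>.08)&(A[:,2]<.19); q=A[m]; print(np.percentile(q[:,0],[.5,2,10]), q[q[:,0]<.672][:12].round(3).tolist())
E
python3 go.py .609 -.001 .052 188.7
```

```text
t: 27.45
eef_pos: [0.6084, 0.003, 0.1469]
orientation: [-0.001, -0.076, 0.997, 0.001]
wrist_force: [-0.0, 0.3, -0.6]
width: 0.0421
finger_force: 31.1
t 27.65 pos [0.6084 0.0033 0.1481] yaw -171.18 w 0.0425 F 31.1 j6 -0.25 j5 0.0
-> [0.609, -0.001, 0.052, 188.7] slide [-0.0, -0.43, 9.61] rot [0.0, -0.1, 0.1]Traceback (most recent call last):
  File "<stdin>", line 4, in <module>
    return _quantile_unchecked(
        a, q, axis, out, overwrite_input, method, keepdims, weights)
    return _ureduce(a,
                    func=_quantile_ureduce_func,
    ...<5 lines>...
                    overwrite_input=overwrite_input,
                    method=method)
    r = func(a, **kwargs)
    result = _quantile(arr,
                       quantiles=q,
    ...<2 lines>...
                       out=out,
                       weights=wgt)
    slices_having_nans = np.isnan(arr[-1, ...])
                                  ~~~^^^^^^^^^
IndexError: index -1 is out of bounds for axis 0 with size 0
```

Occluded by the arm; descend stepwise, watching the wrist force.

```bash
python3 -m handwheel '[{"slide":[0,-0.4,2],"delta_rot":[0,0,0],"hand":0.3},{"slide":[0,-0.4,4],"delta_rot":[0,0,0],"hand":0.3},{"slide":[0,-0.4,5],"delta_rot":[0,0,0],"hand":0.3}]';python3 -m handwheel '[{"slide":[0,0,1],"delta_rot":[0,0,0],"hand":0.3},{"slide":[0,0,2],"delta_rot":[0,0,0],"hand":0.3},{"slide":[0,0,3],"delta_rot":[0,0,0],"hand":0.3},{"slide":[0,0,4],"delta_rot":[0,0,0],"hand":0.3},{"slide":[0,0,4.4],"delta_rot":[0,0,0],"hand":0.3}]';python3 -m handwheel '[{"slide":[0,0,0],"delta_rot":[0,0,0],"hand":0.3}]'; python3 go.py .609 -.001 .0505 188.7
```

```text
t: 27.95
eef_pos: [0.6084, -0.0013, 0.0968]
orientation: [-0.001, -0.076, 0.997, 0.0]
wrist_force: [0.3, 0.5, -1.0]
width: 0.0427
finger_force: 31.1
t: 28.45
eef_pos: [0.6094, -0.0024, 0.053]
orientation: [-0.001, -0.076, 0.997, 0.0]
wrist_force: [0.0, 0.7, -1.7]
width: 0.0425
finger_force: 31.1
t: 28.55
eef_pos: [0.6095, -0.0024, 0.0534]
orientation: [-0.001, -0.076, 0.997, 0.0]
wrist_force: [-0.4, 0.6, -1.4]
width: 0.0424
finger_force: 31.1
t 28.55 pos [ 0.6095 -0.0024  0.0534] yaw -171.31 w 0.0424 F 31.1 j6 -0.26 j5 -0.0
-> [0.609, -0.001, 0.0505, 188.7] slide [0.03, 0.15, 0.29] rot [0.0, -0.1, -0.0]
```

```bash
python3 -m handwheel '[{"slide":[0,0.1,0.15],"delta_rot":[0,0,0],"hand":0.3},{"slide":[0,0.1,0.25],"delta_rot":[0,0,0],"hand":0.3},{"slide":[0,0.1,0.25],"delta_rot":[0,0,0],"hand":0},{"slide":[0,0.1,0.25],"delta_rot":[0,0,0],"hand":-0.25},{"slide":[0,0.1,0.25],"delta_rot":[0,0,0],"hand":-0.35}]';python3 -m handwheel '[{"slide":[0,0,-2],"delta_rot":[0,0,0],"hand":-0.35},{"slide":[0,0,-7],"delta_rot":[0,0,0],"hand":-0.35},{"slide":[0,0,-9],"delta_rot":[0,0,0],"hand":-0.35},{"slide":[0,0,-9],"delta_rot":[0,0,0],"hand":-0.35},{"slide":[0,0,-9],"delta_rot":[0,0,0],"hand":-0.35}]'; python3 look.py egg_cup .062; python3 go.py .45 -.12 .2 188.7
```

```text
t: 29.05
eef_pos: [0.6103, -0.0015, 0.0522]
orientation: [0.0, -0.076, 0.997, -0.0]
wrist_force: [-0.1, 0.2, -0.1]
width: 0.0578
finger_force: 0.0
t: 29.55
eef_pos: [0.6104, -0.0015, 0.1422]
orientation: [0.001, -0.076, 0.997, -0.0]
wrist_force: [-0.6, 0.1, -0.5]
width: 0.0577
finger_force: 0.0
egg_cup 0.57 top z 0.0622521699360323 circle [ 0.6098 -0.0029] 0.022544538602232933 mean [ 0.6096 -0.0029]
lm 0.95 [ 0.6142 -0.002   0.0039]
lm 0.63 [0.4613 0.0909 0.0008]
t 29.8 pos [ 0.6088 -0.0013  0.1402] yaw -171.3 w 0.0578 F 0.0 j6 -0.26 j5 -0.0
-> [0.45, -0.12, 0.2, 188.7] slide [17.51, -9.33, -5.93] rot [0.0, -0.2, -0.0]
```

```bash
python3 -m handwheel '[{"slide":[20,-9,-5],"delta_rot":[0,0,0],"hand":-0.35},{"slide":[20,-9,-5],"delta_rot":[0,0,0],"hand":-0.35},{"slide":[20,-9,-5],"delta_rot":[0,0,0],"hand":-0.35},{"slide":[20,-9,-5],"delta_rot":[0,0,0],"hand":-0.35},{"slide":[20,-9,-5],"delta_rot":[0,0,0],"hand":-0.35}]'|head -2; python3 -m handwheel '[{"slide":[0,-25,0],"delta_rot":[0,0,0],"hand":-0.35},{"slide":[0,-25,0],"delta_rot":[0,0,0],"hand":-0.35},{"slide":[0,-25,0],"delta_rot":[0,0,0],"hand":-0.35},{"slide":[0,-25,0],"delta_rot":[0,0,0],"hand":-0.35},{"slide":[0,-25,0],"delta_rot":[0,0,0],"hand":-0.35}]'|head -2; python3 - <<'E'
from h import *
np.set_printoptions(precision=4,suppress=True)
for _ in range(4): f=arm.grab_frame("top")
P=cloud(f)
cv2.imwrite("pics/final.png",cv2.resize(f["image"][130:240,180:460],None,fx=2.8,fy=2.8,interpolation=cv2.INTER_CUBIC))
fr={"b":((.5805,.032),8.7),"w":((.571,-.280),-11.)}
for l,t in [("egg_cup","b"),("salt_shaker","b"),("teaspoon","b"),("jar_red","w"),("jar_yellow","w"),("jar_green","w"),("tray_blue","b"),("tray_wood","w")]:
    for r in arm.outline_of(l,"top")[:3]:
        q=P[r["pixels"]]; q=q[np.isfinite(q[:,0])]
        if l[:4]=="tray": q=q[(q[:,2]>.002)&(q[:,2]<.02)]
        elif l!="teaspoon": q=q[q[:,2]>np.percentile(q[:,2],90)-.006]
        (c,s,a)=cv2.minAreaRect(q[:,:2].astype(np.float32)); c=np.array(c); o,y=fr[t]; y=np.radians(y); d=c-o
        print(l,round(r["confidence"],2),c,"tray",np.array([[np.cos(y),np.sin(y)],[-np.sin(y),np.cos(y)]])@d,np.array(s),round(a,1),"z",np.percentile(q[:,2],90).round(4))
E
```

```text
t: 30.3
eef_pos: [0.4225, -0.1215, 0.1917]
t: 30.8
eef_pos: [0.4633, -0.3695, 0.191]
egg_cup 0.64 [ 0.606  -0.0002] tray [ 0.0204 -0.0357] [0.0415 0.0411] 47.1 z 0.0626
egg_cup 0.57 [0.4569 0.0948] tray [-0.1127  0.0808] [0.0277 0.0272] 1.1 z 0.0428
egg_cup 0.57 [0.5456 0.0328] tray [-0.0344  0.006 ] [0.0237 0.1144] 4.3 z 0.0108
salt_shaker 0.48 [0.6002 0.0748] tray [0.0259 0.0393] [0.0243 0.0284] 89.3 z 0.0651
teaspoon 0.67 [0.5462 0.0324] tray [-0.0339  0.0056] [0.0227 0.1212] 7.7 z 0.0095
jar_red 0.65 [ 0.59   -0.3212] tray [ 0.0266 -0.0368] [0.036 0.034] 0.2 z 0.05
jar_yellow 0.7 [ 0.6063 -0.2483] tray [0.0286 0.0378] [0.0303 0.0357] 44.1 z 0.0497
tray_blue 0.96 [0.5809 0.0328] tray [0.0006 0.0007] [0.1278 0.1398] 8.5 z 0.0137
tray_wood 0.62 [ 0.5681 -0.2784] tray [-0.0032  0.0011] [0.1396 0.1264] 79.3 z 0.0141
```

View pics/final.png

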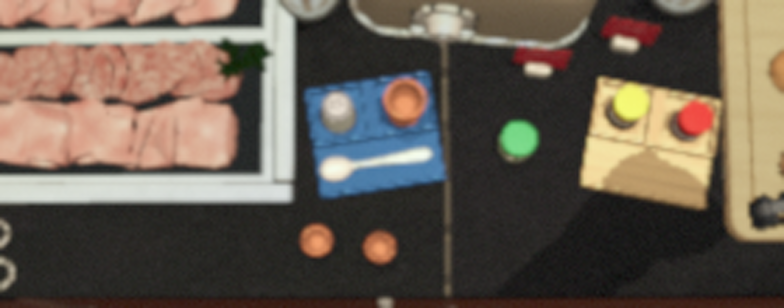

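```bash
python3 -c "
from station import arm
print(arm.close_job())"
```

```text
the job is handed in; nothing more can be done
None
```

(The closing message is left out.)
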